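# Pair paint tubes with the pots of their colour

### The arm

A 6-joint arm with a two-finger parallel gripper is mounted at the origin on the work surface; the furniture and walls round the work are solid. World frame = base frame: x ahead of the robot, y to its left, z up, the work surface at z = 0. Lengths are in m, angles in degrees, forces in N, time in s.
With the tool pointing down it reaches from about 0.325 to 0.9 m from the base axis. Payload 3.5 kg.
Tool frame: the origin (TCP) lies at the very end of the fingers, on their centre line; the grasp point (between the pads) lies 19 mm behind it (r.pinch_z is the distance from the TCP to the grasp point, in m); z points along the fingers, y is the direction in which the jaws open and shut (so a half turn about z gives the same grasp; the last joint's range is limited). The gripper opens to 85 mm and grips with 20 to 120 N. Pads are 22 mm wide; open, the fingers measure 114 mm over their backs; the gripper's body (76 mm by 85 mm) begins 54 mm behind the grasp point. The pads swing forward as they close: fully open they stand 13 mm farther back than shut.
Start: joints at [65.122, 15.837, -1.513, 72.651, 0, 84.076], TCP at [0.203, 0.591, 0.231] pointing down, gripper open.
Joint ranges: [-178.77, 178.77], [-48.84, 107.48], [-61.69, 71.31], [-111.58, 123.2], [-90, 87.43], [-180, 180]. Speed limits (degrees/s): [147.25, 147.25, 180, 180, 180, 180].

### API

Orientations are given as [roll, pitch, yaw] about the fixed x, y, z axes, in that order (R = Rz(yaw) Ry(pitch) Rx(roll)).
In Python, from station import r, set_gripper, cams, workorder gives the robot as it stands. Calls block until the motion is done:
- r.goto(position, orientation): joint-space move of the TCP to a pose.
- r.line_to(position, rate=0.15, attitude=None, guard=None): straight line of the TCP; attitude=None keeps the orientation; rate is the mean speed in m/s. With guard (N) it stops when the force on the tool has changed by that much, and returns True; else False.
- r.goto_joints(angles): joint-space move.
- set_gripper(opening, grip_force=None): finger opening in m; grip_force is the grip in N (None keeps the last); returns when the fingers have stopped.
- r.sleep(seconds).
- r.ik(position, orientation): joint angles nearest the present ones, or None.
- cams.snapshot(name): name is "scene" or "top" or "wrist"; returns (picture, depth): 384x512x3 uint8, red, green, blue; 384x512 float32, m along the optical axis (not along the pixel's ray), 0 where there is no reading.
- cams.get_calibration(name): a dict with "K" (3x3 intrinsics, pixels), "view" (4x4, takes a point from world to camera coordinates). Camera axes: x right, y down, z forward; pixel columns grow to the right and rows downward; lengths in m; the calibration is good to about 2 mm. A picture is of the moment at which its call begins: read the wrist's pose just before it. get_calibration takes no time and is no camera call; for the wrist camera it gives the pose at the moment of the call.
A pose or a line that the arm cannot do raises r.IKError and nothing moves.
- workorder.finish_job(): hands the job in, once; it reports no verdict.
Readings, each from a call of its own:
- r.get_t(): time.
- r.get_q(): joint angles.
- r.get_qd(): joint speeds.
- r.get_joint_torque(): joint torques, N m.
- r.get_tool_pos(): TCP position.
- r.get_ee_rot(): TCP orientation.
- r.get_force(): force on the tool from outside, world axes, zero at the start.
- r.get_moment(): the same for the moment, N m.
- r.get_finger_gap(): finger opening in m.
Only numpy, scipy, OpenCV 4.12 (cv2) and the standard library are available. Lean on these libraries where they do the work, as an engineer would, in place of code of your own. Each camera call takes 0.05 s, during which the arm holds its last target.

### The job

In the wooden sorting tray stand a red, a blue and a white paint pot, each with an empty tube-shaped pocket in front of it. Lay the red tube and the blue tube each in the pocket belonging to the pot of its own colour, cap towards the pot, so that it lies flat and fully down in the cut-out. The ochre tube has no partner: leave it where it lies, and leave the pots standing in their wells.

Things in the scene. Friction and masses are not known exactly. Their poses are not given: they have to be found in the camera images.
- tray: fixed light wooden sorting tray on a black base, 188 (x, -96 to +92) x 228 (y) x 14 mm; origin on its underside, z up. Three bays side by side at y = -78, 0, +78 mm, each a round pot well (diameter 39 mm, centre x=+68 mm) and, on its -x side, a tube pocket along x. All cut-outs: floor at z=4, top face at z=14 mm
- pocket (a point): in the middle pocket, on its floor, 17.5 mm to tray -x of the tray's origin (other pockets: 78 mm to either side). Tray frame: pocket body 36 mm wide from x=-90 to +22 mm, then cap slot 18 mm wide to x=+44 mm; cap tip belongs at x about +40 mm, cap to +x. A finger channel down to the floor crosses the whole tray at x=-45 to +10 mm, so fingers can reach the floor there
- red_tube: silver-white paint tube, red band, 123 mm, lying, 45 g. Origin under its middle, z up, -y to the cap, +y to the flat tail. Cap y=-64 to -46 mm (13 mm thick, axis at z=11.5), round shoulder at y=-46 (23 mm high), tail edge y=+59 (30 mm wide, 2 thick); wedge between, about 20 mm wide and 13 high in the middle. Grasp across x at y about -10 mm, fingertips near the surface
- blue_tube: silver-white paint tube, blue band, 126 mm, lying, 45 g. Origin under its middle, z up, -y to the cap, +y to the flat tail. Cap y=-66 to -47 mm (11 mm thick, axis at z=9), round shoulder at y=-47 (18 mm high), tail edge y=+60 (23 mm wide, 2 thick); wedge between, about 20 mm wide and 11 high in the middle. Grasp across x at y about -10 mm, fingertips near the surface
- ochre_tube: silver-white paint tube, ochre band, 118 mm, lying, 45 g. Origin under its middle, z up, -y to the cap, +y to the flat tail. Cap y=-61 to -44 mm (11 mm thick, axis at z=8), round shoulder at y=-44 (17 mm high), tail edge y=+57 (22 mm wide, 2 thick); wedge between, about 20 mm wide and 10 high in the middle. Grasp across x at y about -10 mm, fingertips near the surface; has no partner
- red_cap (a point): centre of the cap's outer end on the red tube, 64 mm from the tube's origin along its -y
- blue_cap (a point): centre of the cap's outer end on the blue tube, 66 mm from the tube's origin along its -y
- red_pot: small screw-top paint pot with a red round colour sticker (28 mm) on its white lid and a red-edged label, diameter 36 mm, 41 mm high, 55 g; origin at the centre of its underside, z up. Stands in one of the three wells of the tray (any of them)
- blue_pot: small screw-top paint pot with a blue round colour sticker (28 mm) on its white lid and a blue-edged label, diameter 36 mm, 41 mm high, 55 g; origin at the centre of its underside, z up. Stands in one of the three wells of the tray (any of them)
- white_pot: small screw-top paint pot with a white round colour sticker (28 mm) on its white lid and a plain white label (no coloured edge), diameter 36 mm, 41 mm high, 55 g; origin at the centre of its underside, z up. Stands in one of the three wells of the tray (any of them)
There are look-alikes about, which are no part of the job. What is shaped like the white_pot but turquoise is not meant.

How it is judged (in metres and radians):
At the end, for the whole second after the job is handed in: Red and blue tube each flat (0.10 rad), along (0.15 rad) and down in the pocket (origin under 8 mm above the tray underside), cap tip within 45 mm of its own pot axis, at rest (0.02 m/s); pots upright (0.1 rad) and down in their wells (3 mm); ochre tube within 30 mm of its start (horizontal distance between red_cap and red_pot below 0.045 m and z of each of red_tube, blue_tube in the frame of tray below 0.008 m and angle between each of red_tube, blue_tube, red_pot, blue_pot, white_pot's own z axis and vertical below 0.1 rad and angle between the y axis of each of red_tube, blue_tube and the x axis of tray, either way round below 0.15 rad and linear speed of each of red_tube, blue_tube below 0.02 m/s and horizontal distance between blue_cap and blue_pot below 0.045 m and z of each of red_pot, blue_pot, white_pot in the frame of tray below 0.007 m and distance of ochre_tube from where it was at the start of the episode below 0.03 m); the robot touches nothing.
It fails at once if the ochre tube is moved by more than 30 mm (distance of ochre_tube from where it was at the start of the episode above 0.03 m).
It fails at once if the red pot is moved by more than 20 mm (distance of red_pot from where it was at the start of the episode above 0.02 m).
It fails at once if the blue pot is moved by more than 20 mm (distance of blue_pot from where it was at the start of the episode above 0.02 m).
It fails at once if the white pot is moved by more than 20 mm (distance of white_pot from where it was at the start of the episode above 0.02 m).
It also fails if it takes over 64 s, if anything falls off the work surface, if the arm or the gripper's body presses on something with over 40 N, if the wrist force passes 120 N, or if a joint passes its speed limit or range.

## Working session

There is one attempt and no reset: what is moved stays moved. The work goes in short steps, each a Python script; the robot and the scene stay as the last script left them, time stands still between calls to the robot, and variables do not carry over. Pictures are saved under pics/ and viewed, and the job is handed in when it is done.

```bash
ls; mkdir -p pics
cat > h.py <<'E'
import numpy as np, cv2
from station import r,set_gripper,cams,workorder
def snap(n,f):
    cal=cams.get_calibration(n); p,d=cams.snapshot(n)
    cv2.imwrite('pics/%s.png'%f,cv2.cvtColor(p,cv2.COLOR_RGB2BGR)); np.savez('pics/%s.npz'%f,p=p,d=d,K=cal['K'],V=cal['view']); return p,d,cal
def ray(K,V,uv,z):
    K=np.array(K);V=np.array(V);R=V[:3,:3];t=V[:3,3];c=-R.T@t
    d=R.T@np.linalg.inv(K)@np.array([uv[0],uv[1],1.]);return c+d*(z-c[2])/d[2]
E
python3 - <<'E'
from h import *
for n in("scene","top","wrist"):
    p,d,c=snap(n,n+"0");V=np.array(c['view']);print(n,c['K'],-V[:3,:3].T@V[:3,3],V[:3,:3])
print(r.get_t(),r.get_tool_pos(),r.get_ee_rot())
E
```

```text
pics
scene [[427.68520497   0.         257.47441985]
 [  0.         427.68520497 190.12318186]
 [  0.           0.           1.        ]] [-0.24409649 -0.83047063  0.59058161] [[ 0.78905722 -0.61427448  0.00745394]
 [-0.26832936 -0.35554276 -0.89531486]
 [ 0.55261927  0.70445455 -0.44537146]]
top [[346.96713618   0.         258.93135373]
 [  0.         346.96713618 192.92735513]
 [  0.           0.           1.        ]] [0.24664876 0.03941385 1.01591426] [[ 0.01683671 -0.99985491 -0.00258506]
 [-0.97384298 -0.01581265 -0.22667115]
 [ 0.22659738  0.00633384 -0.97396792]]
wrist [[323.91457222   0.         261.40417714]
 [  0.         323.91457222 186.17249808]
 [  0.           0.           1.        ]] [0.13707444 0.61377089 0.37273344] [[ 0.32616859  0.94530857 -0.00240115]
 [ 0.90987975 -0.31325332  0.27201325]
 [ 0.25638429 -0.09090693 -0.96229051]]
0.15 [0.20276984 0.59055369 0.23039044] [-1.79899447e+02 -8.15298218e-03  1.61044633e+02]
```

View pics/top0.png

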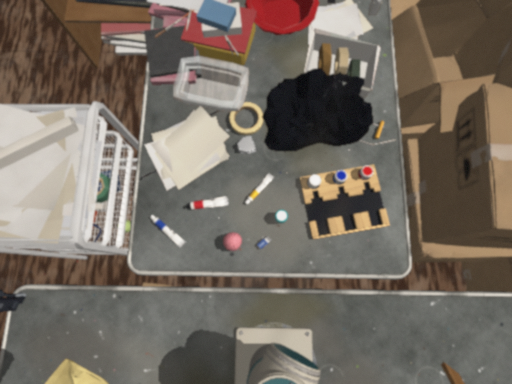

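View pics/scene0.png

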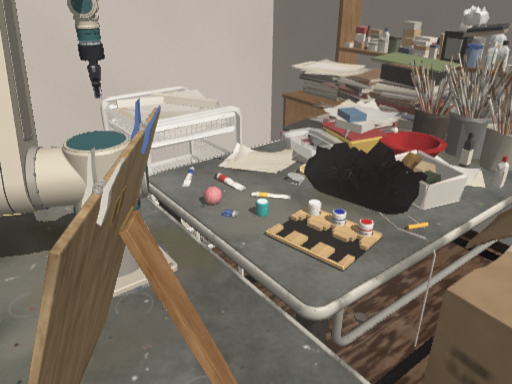

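View pics/wrist0.png

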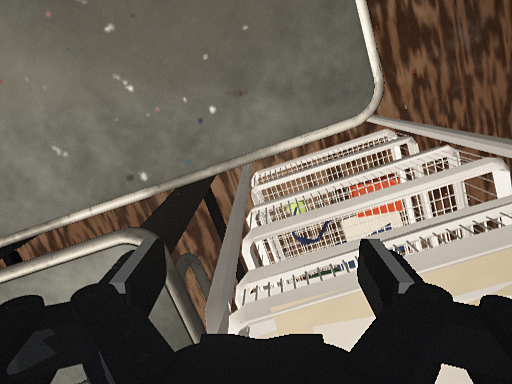

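Run:
```python
import numpy as np,cv2
D=np.load('pics/top0.npz');p=D['p'];d=D['d'];K=D['K'];V=D['V']
c=p[150:260,140:400,::-1];cv2.imwrite('pics/topcrop.png',cv2.resize(c,None,fx=3,fy=3,interpolation=cv2.INTER_CUBIC))
R=V[:3,:3];t=V[:3,3]
def pt(u,v): return R.T@(np.linalg.inv(K)@[u,v,1]*d[v,u]-t)
for u,v in [(250,220),(200,230),(380,255),(160,150),(210,203),(168,231),(260,188),(315,180),(341,175),(367,171),(315,232),(280,215),(340,207),(305,175),(320,100)]: print(u,v,pt(u,v).round(4))
```

```text
250 220 [0.4003 0.071  0.0016]
200 230 [ 0.3686  0.2173 -0.0011]
380 255 [ 0.3047 -0.3049  0.0036]
160 150 [0.6051 0.3466 0.0262]
210 203 [0.4473 0.1898 0.0123]
168 231 [0.3631 0.3087 0.0079]
260 188 [0.4963 0.043  0.0083]
315 180 [ 0.5136 -0.116   0.0449]
341 175 [ 0.5294 -0.1915  0.0466]
367 171 [ 0.5436 -0.2683  0.0439]
315 232 [ 0.3665 -0.1179  0.0143]
280 215 [ 0.4101 -0.0152  0.0409]
340 207 [ 0.4425 -0.1942  0.0075]
305 175 [ 0.5409 -0.093   0.0012]
320 100 [ 0.7444 -0.1285  0.0884]
```

View pics/topcrop.png

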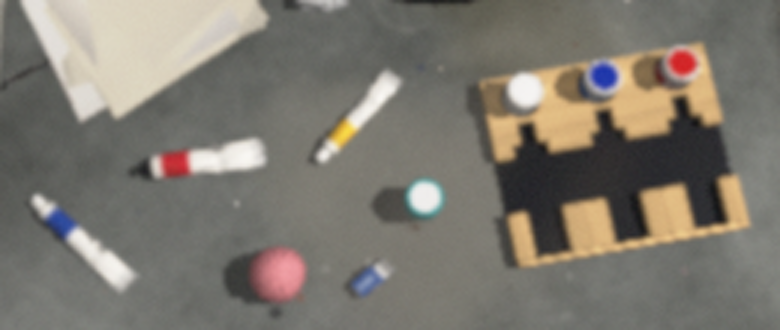

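Run:
```python
from h import *
r.goto([0.42,0.22,0.22],[180,0,180]);print(r.get_q(),r.get_t());snap('wrist','w1')
r.goto([0.46,-0.19,0.22],[180,0,180]);print(r.get_q(),r.get_t());snap('wrist','w2')
```

```text
[ 1.98778795e+01  8.28747098e-01 -2.04351810e+01  6.87106369e+01
  1.84092807e-02  1.98439713e+01] 1.7333
[-2.98045714e+01  3.26620299e+00 -1.79172679e+01  6.88317996e+01
  2.23602498e-02 -2.98719350e+01] 3.3083
```

View pics/w1.png

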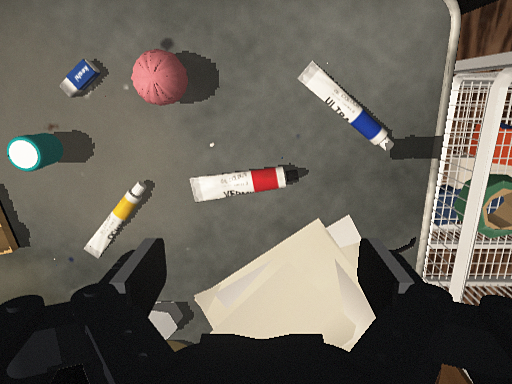

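View pics/w2.png

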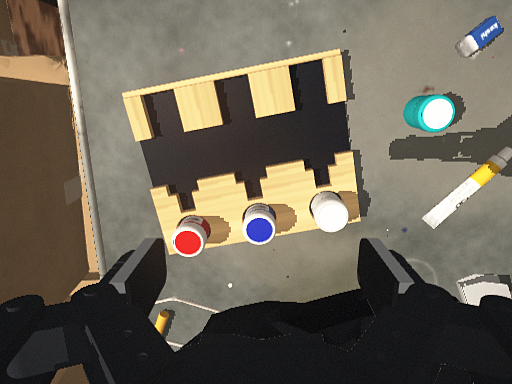

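Run:
```python
import numpy as np,cv2
p=np.load('pics/w1.npz')['p'][...,::-1]
a=cv2.resize(p[150:215,180:315],None,fx=5,fy=5,interpolation=cv2.INTER_CUBIC)
b=cv2.resize(p[50:160,290:410],None,fx=5,fy=5,interpolation=cv2.INTER_CUBIC)
cv2.imwrite('pics/w1r.png',a);cv2.imwrite('pics/w1b.png',b)
p=np.load('pics/w2.npz')['p'][...,::-1]
cv2.imwrite('pics/w2t.png',cv2.resize(p[40:265,115:375],None,fx=2.6,fy=2.6,interpolation=cv2.INTER_CUBIC))
```

```text
(no output)
```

View pics/w1r.png

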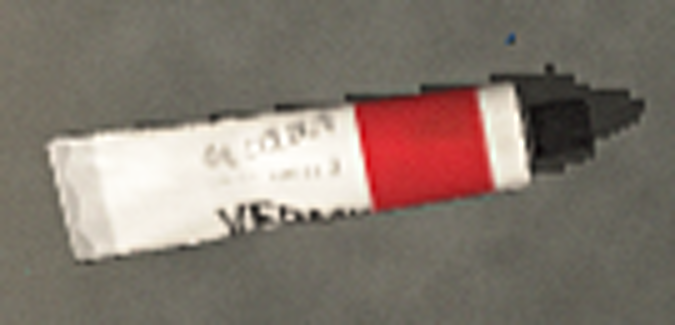

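View pics/w1b.png

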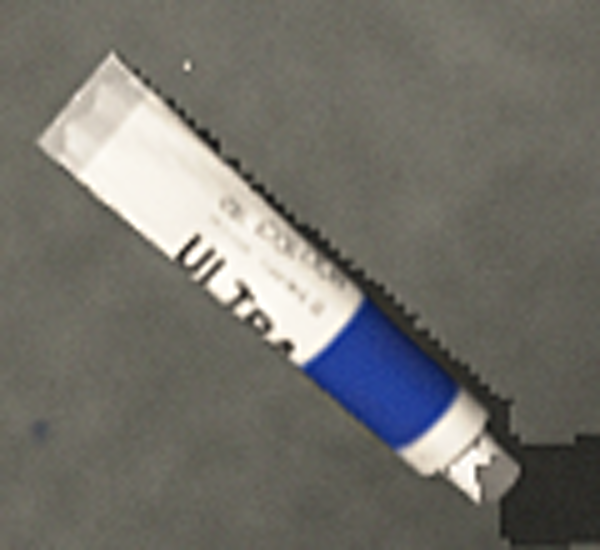

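View pics/w2t.png

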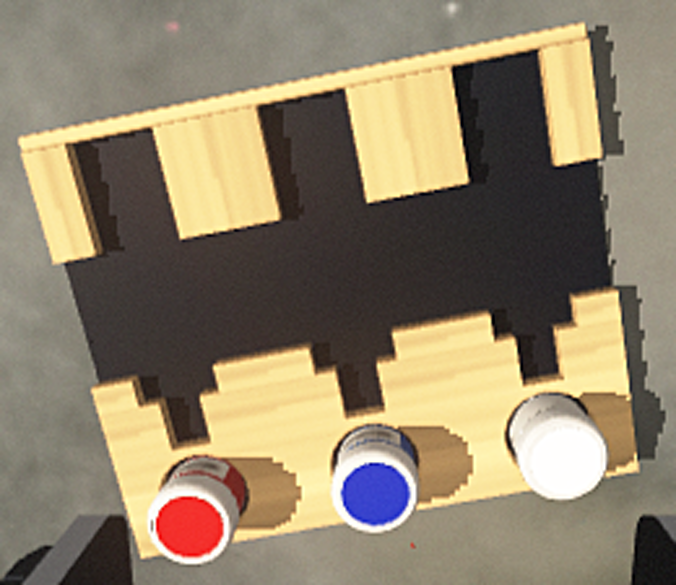

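```bash
cat > meas.py <<'E'
from h import *
D=np.load('pics/w2.npz');K,V,p=D['K'],D['V'],D['p']
hsv=cv2.cvtColor(p,cv2.COLOR_RGB2HSV)
W=[];T=[];N=[]
def cen(m,box):
    x0,y0,x1,y1=box;mm=np.zeros(m.shape,np.uint8);mm[y0:y1,x0:x1]=m[y0:y1,x0:x1]
    c=max(cv2.findContours(mm,cv2.RETR_EXTERNAL,cv2.CHAIN_APPROX_NONE)[0],key=cv2.contourArea)
    return cv2.fitEllipse(c)
red=((hsv[...,0]<8)|(hsv[...,0]>172))&(hsv[...,1]>150)&(hsv[...,2]>200)
blue=(hsv[...,0]>105)&(hsv[...,0]<130)&(hsv[...,1]>150)&(hsv[...,2]>150)
for n,m,b,y in(('r',red,(170,222,210,262),-.078),('b',blue,(235,205,285,245),0)):
    e=cen(m.astype(np.uint8),b);print(n,e);W.append(ray(K,V,e[0],.045)[:2]);T.append([.068,y]);N.append(n)
for (u,v),t in [((143,557),(.092,-.114)),((638,470),(.092,.114)),((93,388),(.01,-.114)),((52,262),(-.045,-.114)),((602,155),(-.045,.114)),((618,290),(.01,.114))]:
    W.append(ray(K,V,(115+u/2.6-.3,40+v/2.6-.3),.014)[:2]);T.append(t);N.append('c')
W=np.array(W);T=np.array(T)
w=W.mean(0);t=T.mean(0);A=(T-t).T@(W-w);th=np.arctan2(A[0,1]-A[1,0],A[0,0]+A[1,1])
R=np.array([[np.cos(th),-np.sin(th)],[np.sin(th),np.cos(th)]]);o=w-R@t
print('tray',o,np.degrees(th));print(((W-o)@R-T)*1e3)
E
python3 meas.py
python3 - <<'E'
from h import *
D=np.load('pics/w1.npz');K,V=D['K'],D['V']
f=lambda x0,y0,u,v,z:ray(K,V,(x0+u/5-.4,y0+v/5-.4),z)[:2]
for n,x0,y0,t1,t2,cap,za,s1,s2,zs,cy,ty,sy in(
 ('red',180,150,(47,142),(80,262),(592,125),.0115,(518,84),(530,187),.0115,-.064,.059,-.046),
 ('blue',290,50,(113,52),(38,140),(500,488),.009,(485,405),(415,472),.009,-.066,.060,-.047)):
    tail=(f(x0,y0,*t1,.001)+f(x0,y0,*t2,.001))/2;c=f(x0,y0,*cap,za);s=(f(x0,y0,*s1,zs)+f(x0,y0,*s2,zs))/2
    ax=c-tail;L=np.linalg.norm(ax);ax/=L
    print(n,'tail',tail,'cap',c,'len',L,'dir',np.degrees(np.arctan2(ax[1],ax[0])),'tail-sh dir',np.degrees(np.arctan2(*(s-tail)[::-1])),'width',np.linalg.norm(f(x0,y0,*t1,.001)-f(x0,y0,*t2,.001)))
    print(' orig from cap',c+ax*cy*1,'from tail',tail+ax*ty,'from sh',s+ax*sy)
E
```

```text
r ((187.43411254882812, 242.0914306640625), (22.07826042175293, 25.287160873413086), 103.43824768066406)
b ((258.863037109375, 229.4441375732422), (22.459840774536133, 24.80257225036621), 86.24491119384766)
tray [ 0.46115761 -0.20371539] 10.819503345439712
[[-0.02841439 -0.23274901]
 [ 0.00147266 -0.35352829]
 [ 0.04567924  0.88001715]
 [ 0.10880367 -0.42512262]
 [ 0.15510155  0.92610074]
 [-0.3715035  -0.55364984]
 [-0.16888146 -0.1902627 ]
 [ 0.25774223 -0.05080543]]
red tail [0.45761413 0.14065526] cap [0.43655801 0.26189001] len 0.12304968585928684 dir 99.85287476526031 tail-sh dir 99.91482594692398 width 0.029744969800424514
 orig from cap [0.44750962 0.19883398] from tail [0.44751812 0.19878503] from sh [0.44693546 0.20145908]
blue tail [0.32464602 0.26668117] cap [0.40632859 0.36177092] len 0.12535590105850286 dir 49.33725448427938 tail-sh dir 49.50476308930974 width 0.023115132551611524
 orig from cap [0.36332264 0.31170608] from tail [0.36374233 0.31219466] from sh [0.36490541 0.3140384 ]
```

```bash
cat >> h.py <<'E'
def grasp(orig,capdir,off=.010,z=.004,op=.05,F=30):
    a=np.radians(capdir);g=np.array(orig)+off*np.array([np.cos(a),np.sin(a)]);yaw=capdir+180
    set_gripper(op)
    r.goto([*g,.10],[180,0,yaw]);print('pre',r.get_t(),r.get_q().__repr__()[:90])
    print('hit',r.line_to([*g,z],rate=.12,guard=10),r.get_tool_pos(),r.get_force())
    set_gripper(0.0,F);r.sleep(.1);print('gap',r.get_finger_gap(),r.get_force())
    print(r.line_to([*g,.12],rate=.2),r.get_finger_gap(),r.get_force(),r.get_t())
TO=np.array([.46116,-.20372]);TH=10.82
def tray(x,y):
    a=np.radians(TH);return TO+np.array([[np.cos(a),-np.sin(a)],[np.sin(a),np.cos(a)]])@[x,y]
E
python3 - <<'E'
from h import *
grasp((.4475,.1988),99.88)
g=tray(-.014,-.078)
r.goto([*g,.12],[180,0,TH+180]);print(r.get_tool_pos(),r.get_ee_rot())
snap('wrist','w3')
r.line_to([*g,.045],rate=.15);snap('wrist','w4');snap('scene','s4');print(r.get_t(),r.get_finger_gap(),r.get_tool_pos(),r.get_force())
E
```

```text
pre 5.3417 array([ 1.74847105e+01,  8.80727374e+00, -2.73637004e+01,  5.37697583e+01,
       -2.12917
hit False [0.4465837  0.20875072 0.00458623] [-0.21713046 -0.99002279 -0.29512748]
gap 0.024774173891955003 [-0.40926042 -0.6196317   6.10223515]
False 0.02514983942587754 [-1.27613888  0.5297873  -1.18124523] 7.4583
[ 0.46219874 -0.28197701  0.11978654] [ 1.79956810e+02 -6.77506447e-03 -1.69092308e+02]
10.05 0.024527622780261056 [ 0.46325065 -0.2837002   0.04635228] [-1.21008691 -0.27713828 -0.37528578]
```

View pics/w3.png

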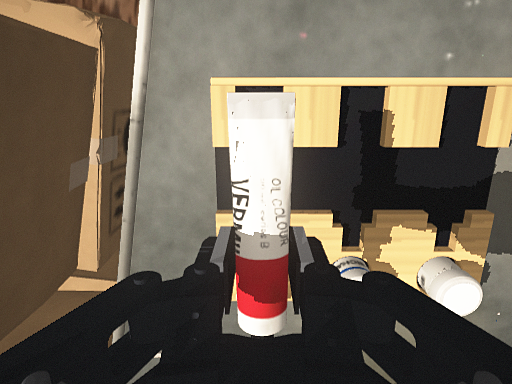

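View pics/w4.png

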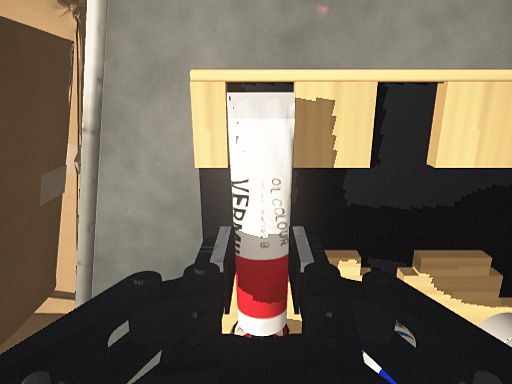

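View pics/s4.png

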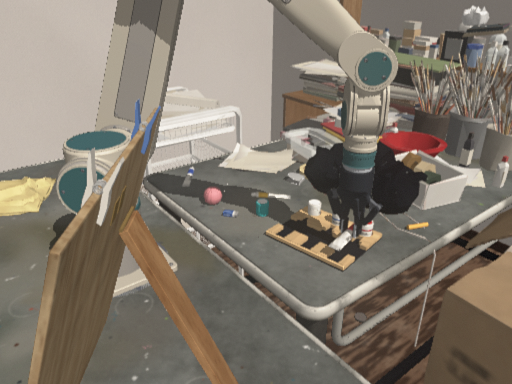

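Run:
```python
from h import *
D=np.load('pics/w4.npz');d=D['d'];K,V=D['K'],D['V'];R=V[:3,:3];t=V[:3,3]
for u,v in[(240,100),(285,100),(262,130),(262,160),(262,200),(262,240),(262,280),(262,310),(262,328)]:
    w=R.T@(np.linalg.inv(K)@[u,v,1]*d[v,u]-t);a=np.radians(TH);b=w[:2]-TO
    print(u,v,[round(1e3*x,1) for x in (b@[np.cos(a),np.sin(a)],b@[-np.sin(a),np.cos(a)],w[2])])
print(r.get_tool_pos())
```

```text
240 100 [np.float64(-80.6), np.float64(-86.8), np.float64(41.4)]
285 100 [np.float64(-80.6), np.float64(-67.2), np.float64(41.8)]
262 130 [np.float64(-68.2), np.float64(-77.2), np.float64(46.7)]
262 160 [np.float64(-55.5), np.float64(-77.2), np.float64(49.0)]
262 200 [np.float64(-37.4), np.float64(-77.3), np.float64(49.6)]
262 240 [np.float64(-20.5), np.float64(-77.3), np.float64(55.4)]
262 280 [np.float64(-3.0), np.float64(-77.3), np.float64(59.7)]
262 310 [np.float64(11.6), np.float64(-77.3), np.float64(61.1)]
262 328 [np.float64(20.6), np.float64(-77.3), np.float64(62.0)]
[ 0.46325065 -0.2837002   0.04635228]
```

Run:
```python
from h import *
g=tray(-.014,-.078)
print(r.line_to([*g,.0085],rate=.06,guard=8),r.get_tool_pos(),r.get_force(),r.get_t())
snap('wrist','w5');snap('scene','s5')
```

```text
True [ 0.46115195 -0.28231108  0.00875476] [-0.15138184  0.38060673  4.54162685] 10.6417
```

View pics/w5.png

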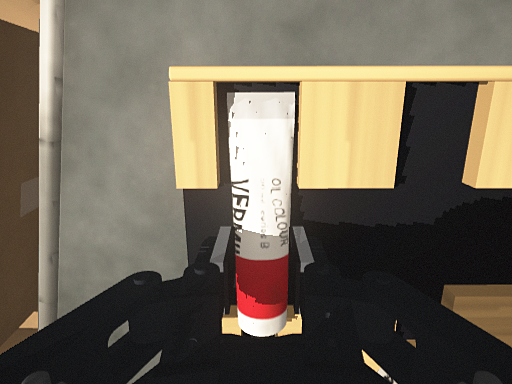

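```bash
python3 - <<'E'
from h import *
set_gripper(.045);r.sleep(.1);p=r.get_tool_pos()
print(r.line_to([p[0],p[1],.12],rate=.2),r.get_t())
q=tray(-.02,-.05)
r.goto([*q,.22],[180,0,180]);snap('wrist','w6');print(r.get_t())
E
python3 - <<'E'
from h import *
D=np.load('pics/w6.npz');d=D['d'];K,V=D['K'],D['V'];R=V[:3,:3];t=V[:3,3];a=np.radians(TH)
def T(x,y,z):
    w=np.array([*tray(x,y),z]);c=K@(R@w+t);return c[:2]/c[2]
for n,x,ex in(('tail',-.080,.007),('mid',-.02,.017),('sh',.018,.027),('cap',.032,.0205)):
    u,v=T(x,-.078,ex).round().astype(int);
    w=R.T@(np.linalg.inv(K)@[u,v,1]*d[v,u]-t);print(n,u,v,w[2]*1e3)
E
```

```text
False 11.8833
12.425
tail 224 110 6.593130146479503
mid 235 166 19.254979862949046
sh 242 202 26.446521918058778
cap 245 212 21.233418750773264
```

View pics/w6.png

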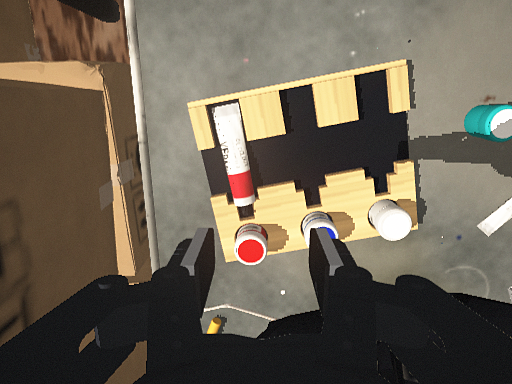

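Run:
```python
from h import *
grasp((.3637,.3121),49.42)
g=tray(-.016,0)
r.goto([*g,.12],[180,0,TH+180]);r.line_to([*g,.045],rate=.15);r.sleep(.1)
snap('wrist','w7');print(r.get_t(),r.get_finger_gap(),r.get_tool_pos(),r.get_force())
D=np.load('pics/w7.npz');d=D['d'];K,V=D['K'],D['V'];R=V[:3,:3];t=V[:3,3]
for u,v in[(245,100),(280,100),(262,130),(262,160),(262,200),(262,240),(262,280),(262,310),(262,328)]:
    w=R.T@(np.linalg.inv(K)@[u,v,1]*d[v,u]-t);a=np.radians(TH);b=w[:2]-TO
    print(u,v,[float(round(1e3*x,1)) for x in (b@[np.cos(a),np.sin(a)],b@[-np.sin(a),np.cos(a)],w[2])])
```

```text
pre 14.7833 array([ 3.31623025e+01,  8.52087455e+00, -2.77311724e+01,  5.37073670e+01,
       -1.81083
hit False [0.37089228 0.32003473 0.00456303] [ 0.29970804 -0.1397755  -0.00847446]
gap 0.018912925401475354 [-1.20198459  0.81256747  5.04986594]
False 0.018822155554088737 [-1.03871258  0.66181977 -0.60970464] 16.9417
19.6667 0.018972347114300972 [ 0.44669282 -0.20734428  0.04628954] [ 0.0568851  -0.30352558 -0.45884683]
245 100 [-82.0, -7.3, 43.3]
280 100 [-82.0, 7.9, 42.1]
262 130 [-69.5, 0.1, 46.7]
262 160 [-56.5, 0.1, 47.8]
262 200 [-38.6, 0.1, 50.1]
262 240 [-20.5, 0.0, 53.4]
262 280 [-1.5, 0.0, 55.9]
262 310 [12.4, 0.0, 59.1]
262 328 [21.8, 0.0, 59.7]
```

View pics/w7.png

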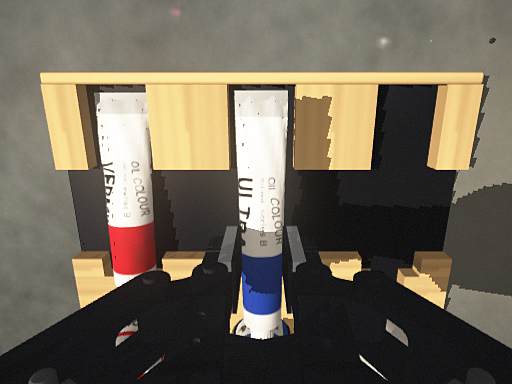

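Run:
```python
from h import *
g=tray(-.016,0)
print(r.line_to([*g,.0085],rate=.06,guard=8),r.get_tool_pos(),r.get_force(),r.get_t())
p=r.get_tool_pos()
if p[2]<.0105:
    set_gripper(.045);r.sleep(.1);print(r.line_to([p[0],p[1],.12],rate=.2))
    q=tray(-.06,-.03);r.goto([*q,.22],[180,0,180]);snap('wrist','w8');snap('top','t8');print(r.get_t(),r.get_finger_gap())
    D=np.load('pics/w8.npz');d=D['d'];K,V=D['K'],D['V'];R=V[:3,:3];t=V[:3,3]
    for y,L in((-.078,((-.080,.007),(.018,.027),(.032,.022))),(0,((-.08,.007),(.018,.022),(.032,.0185)))):
      for x,ex in L:
        c=K@(R@np.array([*tray(x,y),ex])+t);u,v=(c[:2]/c[2]).round().astype(int)
        w=R.T@(np.linalg.inv(K)@[u,v,1]*d[v,u]-t);print(y,x,u,v,w[2]*1e3)
```

```text
True [ 0.44441431 -0.2061503   0.00870964] [0.19718579 0.7521629  4.46210124] 20.2583
False
22.0583 0.044873528791821535
-0.078 -0.08 215 151 8.33426205260178
-0.078 0.018 232 239 26.624872921020124
-0.078 0.032 235 248 20.712030235245095
0 -0.08 284 137 5.9003902327311835
0 0.018 300 225 21.68322561146381
0 0.032 302 235 18.5650666929241
```

Run:
```python
import numpy as np,cv2
p=np.load('pics/w8.npz')['p'][...,::-1]
cv2.imwrite('pics/w8c.png',cv2.resize(p[90:320,160:430],None,fx=2.6,fy=2.6,interpolation=cv2.INTER_CUBIC))
p=np.load('pics/t8.npz')['p'][...,::-1]
cv2.imwrite('pics/t8c.png',cv2.resize(p[150:260,140:400],None,fx=3,fy=3,interpolation=cv2.INTER_CUBIC))
```

```text
(no output)
```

View pics/w8c.png

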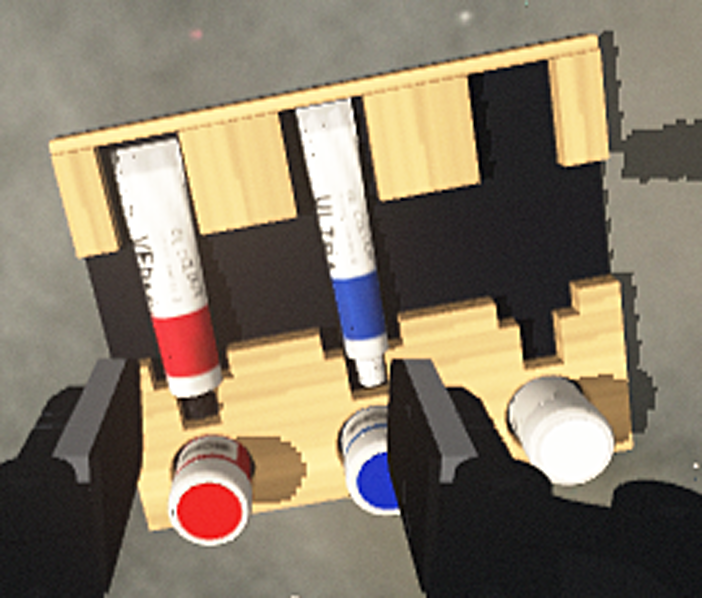

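View pics/t8c.png

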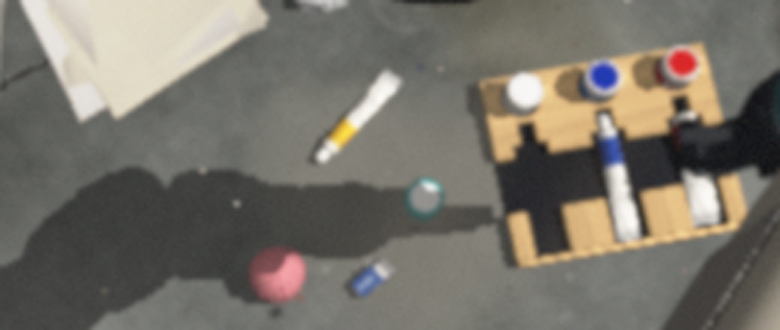

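Run:
```python
from h import *
D=np.load('pics/w8.npz');d=D['d'];K,V=D['K'],D['V'];Ri=V[:3,:3].T;t=V[:3,3]
a=np.radians(TH);M=np.array([[np.cos(a),np.sin(a)],[-np.sin(a),np.cos(a)]])
f=lambda u,v,z:M@(ray(K,V,(160+u/2.6-.3,90+v/2.6-.3),z)[:2]-TO)*1e3
for n,tl,cp,zc in(('red',(149,144),(203,420),.0155),('blue',(325,103),(373,387),.013)):
    T=f(*tl,.005);C=f(*cp,zc);print(n,T,C,np.degrees(np.arctan2(*(C-T)[::-1])))
# cap extents from depth, along each axis
ys,xs=np.mgrid[200:270,210:330];z=d[ys,xs];P=np.stack([(xs-K[0,2])/K[0,0]*z,(ys-K[1,2])/K[1,1]*z,z],-1)
W=(P-t)@Ri.T;B=(W[...,:2]-TO)@M.T*1e3;Z=W[...,2]*1e3
for y in(-78,0):
    m=(abs(B[...,1]-y)<5)&(B[...,0]>20)&(B[...,0]<48)
    for x,zz in sorted(zip(B[m][:,0],Z[m]))[::4]: print(y,round(x,1),round(zz,1),end='; ')
    print()
```

```text
red [-85.48843972 -74.38384466] [ 40.06039608 -77.06517349] -1.2234719096487816
blue [-88.26987604   1.97558338] [39.84557892  1.15745074] -0.3658802158832506
-78 20.2 25.6; -78 20.6 26.7; -78 21.0 25.1; -78 21.8 26.1; -78 22.1 26.5; -78 25.5 20.7; -78 26.3 21.2; -78 27.0 20.0; -78 27.6 21.4; -78 28.7 18.1; -78 29.2 19.7; -78 29.5 18.6; -78 30.0 21.1; -78 31.4 20.0; -78 31.8 19.8; -78 32.4 18.3; -78 33.2 19.6; -78 34.2 21.5; -78 34.6 19.7; -78 35.3 20.5; -78 36.3 18.4; -78 36.7 20.9; -78 44.1 11.2; -78 44.3 12.4; -78 44.4 8.8; -78 44.4 8.2; -78 44.6 6.7; -78 44.7 6.9; -78 44.8 14.0; -78 45.1 10.9; -78 45.4 13.8; -78 45.5 15.0; -78 46.2 13.4; -78 46.7 13.9; -78 47.6 14.3; -78 48.0 13.2; 
0 20.0 22.0; 0 20.3 18.4; 0 20.7 21.5; 0 21.2 19.1; 0 21.7 20.5; 0 23.7 19.2; 0 24.7 19.5; 0 25.0 16.9; 0 25.7 14.9; 0 26.5 16.4; 0 27.2 17.2; 0 27.5 18.7; 0 28.4 17.8; 0 28.8 18.2; 0 29.2 3.6; 0 29.9 18.4; 0 30.2 19.2; 0 31.0 19.2; 0 31.6 17.5; 0 32.1 15.0; 0 33.0 16.6; 0 33.9 13.8; 0 34.2 18.9; 0 34.6 18.5; 0 35.2 17.6; 0 35.6 16.0; 0 36.3 17.7; 0 37.0 15.9; 0 40.9 4.2; 0 43.7 4.2; 0 44.3 6.3; 0 44.4 9.5; 0 44.5 8.4; 0 44.6 8.7; 0 44.7 11.5; 0 44.8 3.0; 0 44.9 11.6; 0 45.0 9.5; 0 45.2 6.2; 0 45.3 5.5; 0 45.7 14.6; 0 46.1 14.8; 0 46.9 14.0; 0 47.7 15.0;
```

Run:
```python
from h import *
print(r.get_t(),r.get_force());workorder.finish_job()
```

```text
22.0583 [-0.24717948  0.49137369 -1.46709772]
the job is handed in; nothing more can be done
```

Both tubes are in the pockets belonging to their own pots, cap towards the pot, and I handed the job in at about 22 s. It reports no verdict, so this rests on my own camera checks.

| Check (tray frame) | Red tube | Blue tube |
|---|---|---|
| Pocket | y = -78 mm, by the red pot | middle, by the blue pot |
| Shoulder and cap tops above the tray underside | 26.6 / 20.7 mm (a seated tube gives 27 / 22) | 21.7 / 18.6 mm (a seated tube gives 22 / 18.5) |
| Angle to the tray's x axis | 1.2° | 0.4° |
| Cap tip | x about 40 mm, about 28 mm from the pot axis (limit 45) | x about 40 mm, about 28 mm from the pot axis (limit 45) |

- **Other objects:** In the last top and wrist pictures the pots stand in their wells. The ochre tube looks the same as in the first picture. I judged both by eye and did not re-measure them.
- **Disagreement:** The red tube's tail read 8.3 mm in the last view and 6.6 mm in the view before it. That is within the depth noise.
- **Contact:** Both lowerings stopped on the force guard about 0.2 mm above the target height, where the tube met the pocket floor. The gripper was open and clear of everything at hand-in.

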